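# Put the washed coffee things where they belong

## Task

Put the washed coffee things away: stand both espresso cups upright in the round wooden tray, lay both coffee spoons flat and lengthwise in the long grey cutlery tray, and stand the tamper upright in the small round black dish, sitting flat inside its rim. Set the cups and the tamper down rather than dropping them, and leave the sugar jar and the milk jug standing where they are.

Things in the scene. Friction and masses are not known exactly. Their poses are not given: they have to be found in the camera images.
- cup1: a small white ceramic espresso cup without handle, standing upright, 60 mm outside diameter with straight sides (foot 48 mm across, widening over the lowest 10 mm), 58 mm high, open at the top, wall 3.5 mm, 130 g. Origin: centre of its underside; z up.
- cup2: the second cup, like cup1: a small white ceramic espresso cup without handle, standing upright, 60 mm outside diameter with straight sides (foot 48 mm across, widening over the lowest 10 mm), 58 mm high, open at the top, wall 3.5 mm, 130 g. Origin: centre of its underside; z up.
- spoon1: a steel coffee spoon, 140 mm long, lying flat, bowl up. Origin: on its underside at mid-length; +x runs along it to the bowl, z up. Handle from x = -70 to +34 mm, 7 mm thick, 10 mm wide (14 mm at the -x end, to x = -40); round bowl 36 mm across, 9 mm high, centred at x = +52 mm. About 45 g, balances near x = 0 to +10 mm: grip it there across the handle, fingertips low.
- spoon2: a steel coffee spoon, 140 mm long, lying flat, bowl up. Origin: on its underside at mid-length; +x runs along it to the bowl, z up. Handle from x = -70 to +34 mm, 7 mm thick, 10 mm wide (14 mm at the -x end, to x = -40); round bowl 36 mm across, 9 mm high, centred at x = +52 mm. About 45 g, balances near x = 0 to +10 mm: grip it there across the handle, fingertips low.
- tamper: a coffee tamper standing upright: a solid steel disc 56 mm across and 20 mm high, and on it a dark wooden handle, 30 mm across from z = 30 to 68 mm (narrower below and above), 75 mm high overall, 320 g. Origin: centre of its underside; z up. Grip it by the wooden handle.
- round_tray: a round light-wood tray, fixed to the worktop, 190 mm outside diameter, rim 14 mm high and 5 mm thick (flat inside diameter about 178 mm), inner floor 6 mm above the worktop. Origin: centre of its underside; z up. There is room for both cups side by side, such as 44 mm either side of the centre.
- cutlery_tray: an open grey plastic cutlery tray, fixed to the worktop, 140 mm (its x) by 210 mm (its y, the lengthwise direction) outside, walls 4 mm thick and 28 mm high, inner floor 4 mm above the worktop. Origin: centre of its underside; z up. There is room for both spoons side by side, such as 28 mm either side of the centre line; a spoon's bowl may point either way.
- tamper_dish: a small round black dish with a low rim, fixed to the worktop, 90 mm outside diameter, rim 14 mm high and 4 mm thick (82 mm inside), inner floor 5 mm above the worktop. Origin: centre of its underside; z up.
- sugar_jar: bystander: a round amber glass jar with a steel lid, 64 mm across, 85 mm high, loose, at the far side of the work. Origin: centre of its underside; z up. Not to be moved.
- milk_jug: bystander: a steel milk jug, 64 mm across, 85 mm high, with a handle reaching 37 mm out on its +y side, loose, at the far side of the work. Origin: centre of its underside; z up. Not to be moved.
Things that resemble listed ones, but are neither listed nor needed, are in the scene too. Leave any blue, pink or purple look-alike of the cup1 alone.

How it is judged:
At the end, for the whole second after the job is handed in: Cups upright on the round tray's floor (centres within 62 mm of its centre); spoons flat in the cutlery tray, within 0.4 rad of its length, midpoints within 60 mm across and 40 mm along of its centre; tamper upright in the dish within 15 mm of its centre; all released, at rest (horizontal distance between each of cup1, cup2 and round_tray below 0.062 m and z of each of cup1, cup2 in the frame of round_tray below 0.012 m and angle between each of cup1, cup2, tamper's own z axis and vertical below 0.12 rad and x of spoon1 in the frame of cutlery_tray between -0.06 and 0.06 m and y of spoon1 in the frame of cutlery_tray between -0.04 and 0.04 m and z of spoon1 in the frame of cutlery_tray between 0 and 0.025 m and angle between the x axis of each of spoon1, spoon2 and the y axis of cutlery_tray, either way round below 0.4 rad and angle between spoon1's own x axis and vertical between 1.35 and 1.79 rad and x of spoon2 in the frame of cutlery_tray between -0.06 and 0.06 m and y of spoon2 in the frame of cutlery_tray between -0.04 and 0.04 m and z of spoon2 in the frame of cutlery_tray between 0 and 0.025 m and angle between spoon2's own x axis and vertical between 1.35 and 1.79 rad and horizontal distance between tamper and tamper_dish below 0.015 m and z of tamper in the frame of tamper_dish below 0.01 m and linear speed of each of cup1, cup2, spoon1, spoon2, tamper below 0.02 m/s); the robot touches nothing.
It fails at once if the sugar jar is pushed more than 30 mm from its place or tipped (distance of sugar_jar from where it was at the start of the episode above 0.03 m or angle between sugar_jar's own z axis and vertical above 0.3 rad).
It fails at once if the milk jug is pushed more than 30 mm from its place or tipped (distance of milk_jug from where it was at the start of the episode above 0.03 m or angle between milk_jug's own z axis and vertical above 0.3 rad).
It fails at once if a cup is dropped: out of the fingers it moves faster than 0.7 m/s (a fall of about 25 mm) (linear speed of cup1 above 0.7 m/s and contact force between cup1 and the fingers below 0.1 N).
It fails at once if a cup is dropped: out of the fingers it moves faster than 0.7 m/s (a fall of about 25 mm) (linear speed of cup2 above 0.7 m/s and contact force between cup2 and the fingers below 0.1 N).
It fails at once if the tamper is dropped: out of the fingers it moves faster than 0.7 m/s (a fall of about 25 mm) (linear speed of tamper above 0.7 m/s and contact force between tamper and the fingers below 0.1 N).
It also fails if it takes over 128 s, if anything falls off the work surface, if the arm or the gripper's body presses on something with over 40 N, if the wrist force passes 120 N, or if a joint passes its speed limit or range.

## Robot

A 7-joint arm with a two-finger parallel gripper is mounted at the origin on the work surface. World frame = base frame: x ahead of the robot, y to its left, z up, the work surface at z = 0. Lengths are in m, angles in rad, forces in N, time in s.
With the tool pointing down it reaches from about 0.4 to 0.9 m from the base axis. Payload 5.5 kg.
Tool frame: the origin (TCP) lies between the finger pads; the fingertips stand 14 mm ahead of it and the grasp point (between the pads) lies 5 mm behind it (bot.nose_length is the distance from the TCP to the fingertips, in m); z points along the fingers, y is the line along which they close (so a half turn about z gives the same grasp; the last joint's range is limited). The gripper opens to 92 mm and grips with 3 to 60 N. Pads are 19 mm wide; open, the fingers measure 130 mm over their backs; the gripper's body (75 mm by 190 mm) begins 47 mm behind the grasp point.
Start: joints at [1.598, 0.501, -0.427, 1.55, 0.221, 1.138, -0.21], TCP at [0.152, -0.632, 0.241] pointing down, gripper open.
Joint ranges: [-2.88, 2.88], [-0.31, 2.03], [-1.54, 1.56], [0.2, 2.42], [-1.41, 4.55], [0.19, 2.02], [-2.57, 2.57]. Speed limits (rad/s): [2.57, 2.57, 3.14, 3.14, 3.14, 3.14, 3.14].

## Interface

Orientations are given as a unit quaternion [x, y, z, w].
In Python, from bench import bot gives the robot as it stands. The module is installed in compiled form; this text tells all that it offers.
- The arm moves only by the tool play_rows, never from a script. Its argument "rows" is a list of rows, each a list of 5 numbers: the shift along the world's x, y, z each as a share of 10 cm, from -1 to 1, then the turn about the world's z as a share of 180 degrees, from -1 to 1, then the finger opening in mm, from 0 to 91.8. In form: [[tx, ty, tz, roll, hand], ...]. A call has 1 to 8 rows; each row is the pose to reach, as a shift and turn from the pose commanded when the call began, turning the shorter way round; what a row does not reach only later rows make up. A row lasts 1/12 s, in which the tool goes at most 41.7 mm and 7.16 degrees, less where a joint would pass 70% of its speed; a pose out of reach is approached as far as the arm can. A call with a number of a shift or a turn outside -1 to 1 is refused whole. A call with a gripper value outside its range is refused whole. The fingers move at their own pace and stop on an object; the grip force is fixed at half the most. Time passes only in rows, so rows that repeat a pose let the fingers close. It gives the time, the measured TCP pose, the force, the opening and the grip force at its end, in the units of the state.
- bot.sense(): the state, without advancing time (a new reading comes with each control period).
- bot.grab_frame(name): name is "scene" or "top"; returns a dict with "color" (384x512x3 uint8, red, green, blue), "depth" (384x512 float32, m along the optical axis (not along the pixel's ray), 0 where there is no reading), "fx", "fy", "cx", "cy" (pixels), "pose" (4x4, takes a point from camera to world coordinates). Camera axes: x right, y up, looking along -z (the intrinsics and any distortion apply to the point x, -y, -z); pixel columns grow to the right and rows downward; lengths in m; the calibration is good to about 2 mm. A picture is of the moment at which its call begins.
- bot.job_done(): hands the job in; it is judged then, once.
Trained networks look in a picture, given as the dict that the camera call returned (one of the last four; its "shot" number tells which), for a name from the list of things; names that differ only in an ending like _2 or _b are one class to them, and where a whole thing is asked for, a point or a joint stands for the part that bears it (a point fixed in the world has none). Each returns a list of dicts, best first, with "conf" (0 to 1); they miss things now and then, are a little off and sometimes report something else, mostly with a low value. They report only what shows in the picture. A call takes as long as a camera call. They do not tell look-alikes from the thing itself.
- bot.trace(picture, target): "mask" (384x512 bool, what is visible of it) and "extent" ([left, top, width, height] as shares, 0 to 1, of the picture: columns of its width, rows of its height, round what is visible of it).
- bot.landmark_of(picture, target): "position" ([column, row] as shares, 0 to 1, of the picture: columns of its width, rows of its height: a listed point, or the origin of a listed thing).
The state is a dict: "time_s": time; "joint_positions": joint angles; "joint_vel": joint speeds; "tau": joint torques, N m; "eef_pos": TCP position; "eef_rot": TCP orientation; "wrist_force": force on the tool from outside, world axes, zero at the start; "torque": the same for the moment, N m; "gripper_width": finger opening in m; "gripper_force": force on a finger pad.
Only numpy, scipy, OpenCV 4.12 (cv2) and the standard library are available. Lean on these libraries where they do the work, as an engineer would, in place of code of your own. Each camera call takes 0.05 s, during which the arm holds its last target. There are 200 camera calls.

## Working session

There is one attempt and no reset: what is moved stays moved. The work goes in short steps, Python scripts to look and compute and a tool call to move; the robot and the scene stay as the last step left them, time stands still between calls to the robot, and variables do not carry over. Pictures are saved under pics/ and viewed, at most 14 in all, crops included, and the job is handed in when it is done.

Besides the shell and the picture viewer there is one more tool, called after "Emit:" in YAML: its name, and indented under it one key for each argument. play_rows: Moves the arm, as the interface text tells. Its arguments: {"type":"object","properties":{"rows":{"type":"array","items":{"type":"array","items":{"type":"number"}}}},"required":["rows"]}

```bash
mkdir -p pics
cat > h.py <<'E'
import numpy as np, cv2
from bench import bot
def w(f,u,v,d=None,z=None):
    r=np.array([(u-f["cx"])/f["fx"],-(v-f["cy"])/f["fy"],-1.0])
    P=np.array(f["pose"]);R=P[:3,:3];t=P[:3,3]
    if z is not None:
        q=R@r; return t+q*(z-t[2])/q[2]
    return t+R@(r*d)
def cloud(f,m):
    vs,us=np.nonzero(m&(f["depth"]>0));d=f["depth"][vs,us]
    r=np.stack([(us-f["cx"])/f["fx"]*d,-(vs-f["cy"])/f["fy"]*d,-d],1)
    P=np.array(f["pose"]);return r@P[:3,:3].T+P[:3,3]
E
python3 - <<'E'
from h import *
s=bot.sense();print(s["eef_pos"],s["eef_rot"],s["time_s"],s["gripper_width"])
for n in("scene","top"):
    f=bot.grab_frame(n);print(n,[k for k in f],f["fx"],np.round(f["pose"],2).tolist())
    cv2.imwrite(f"pics/{n}0.png",cv2.resize(f["color"][:,:,::-1],(800,600)))
    for t in["cup1","spoon1","tamper","round_tray","cutlery_tray","tamper_dish","sugar_jar","milk_jug"]:
        for r in bot.trace(f,t):
            m=np.array(r["mask"]);p=cloud(f,m)
            vs,us=np.nonzero(m)
            print(t,round(r["conf"],2),"px",int(us.mean()),int(vs.mean()),m.sum(),"med",np.round(np.median(p,0),3),"lo",np.round(np.percentile(p,3,0),3),"hi",np.round(np.percentile(p,97,0),3), np.round(f["color"][m].mean(0)))
E
```

```text
[ 0.15163083 -0.63137604  0.23967126] [ 9.93056650e-01  1.17633096e-01 -8.83650336e-05 -9.67462344e-04] 0.0 0.09190784874507858
scene ['color', 'depth', 'fx', 'fy', 'cx', 'cy', 'pose', 'shot'] 423.68233029017637 [[-0.72, -0.54, 0.44, 1.1], [0.7, -0.56, 0.45, 0.67], [0.0, 0.63, 0.78, 1.04], [0.0, 0.0, 0.0, 1.0]]
cup1 0.84 px 253 165 367 med [ 0.459 -0.005  0.037] lo [ 0.433 -0.035  0.009] hi [0.488 0.022 0.059] [149. 151. 144.]
cup1 0.81 px 382 263 557 med [0.451 0.493 0.036] lo [0.434 0.469 0.005] hi [0.491 0.522 0.06 ] [151.  92. 109.]
cup1 0.69 px 360 182 417 med [0.275 0.279 0.037] lo [0.245 0.253 0.008] hi [0.302 0.306 0.059] [145.  88. 104.]
cup1 0.65 px 383 203 420 med [0.291 0.376 0.036] lo [0.261 0.351 0.007] hi [0.318 0.405 0.059] [ 36.  59. 116.]
cup1 0.59 px 344 203 432 med [0.373 0.294 0.036] lo [0.345 0.268 0.005] hi [0.402 0.323 0.06 ] [148. 149. 142.]
cup1 0.58 px 369 235 447 med [0.404 0.415 0.037] lo [0.385 0.39  0.006] hi [0.442 0.444 0.059] [ 79.  44. 100.]
spoon1 0.75 px 295 194 195 med [0.44  0.156 0.006] lo [ 0.365  0.143 -0.001] hi [0.49  0.169 0.011] [152. 146
[... 2482 characters left out ...]
 227 142 med [0.438 0.157 0.005] lo [ 0.373  0.15  -0.   ] hi [0.49  0.169 0.01 ] [140. 140. 145.]
cutlery_tray 0.55 px 390 179 4058 med [ 0.577 -0.288  0.004] lo [ 0.505 -0.387 -0.   ] hi [ 0.649 -0.183  0.028] [95. 94. 98.]
cutlery_tray 0.53 px 216 115 516 med [0.739 0.197 0.083] lo [0.719 0.172 0.025] hi [0.771 0.224 0.088] [119. 107. 102.]
tamper_dish 0.74 px 178 186 817 med [0.557 0.309 0.006] lo [0.518 0.27  0.001] hi [0.597 0.347 0.016] [53. 40. 34.]
sugar_jar 0.66 px 216 116 583 med [0.739 0.196 0.083] lo [0.719 0.169 0.   ] hi [0.773 0.223 0.088] [119. 104.  96.]
milk_jug 0.82 px 362 115 747 med [ 0.752 -0.207  0.044] lo [ 0.715 -0.23   0.001] hi [ 0.799 -0.169  0.085] [94. 90. 90.]
```

View pics/top0.png

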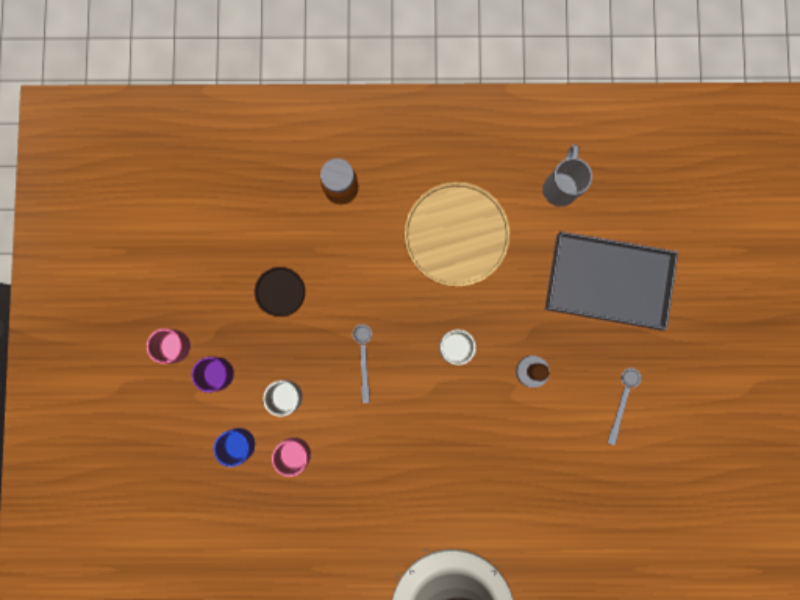

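Run:
```python
from h import *
f=bot.grab_frame("top")
cv2.imwrite("pics/crop1.png",cv2.resize(f["color"][190:330,70:450,::-1],(798,294),interpolation=cv2.INTER_CUBIC))
H,W=f["depth"].shape
p=cloud(f,np.ones((H,W),bool))
# cups: rim circle fit, tops z>0.05
def circ(q):
    A=np.c_[2*q[:,:2],np.ones(len(q))];x=np.linalg.lstsq(A,(q[:,:2]**2).sum(1),rcond=None)[0]
    return x[:2],np.sqrt(x[2]+x[:2]@x[:2])
for n,c,zlo in[("cupA",(.459,-.005),.053),("cupB",(.373,.294),.053),("tamperhandle",(.42,-.14),.06),("pink1",(.27,.28),.053),("blue",(.29,.376),.053),("pur",(.411,.415),.053),("pink2",(.46,.495),.053)]:
    q=p[(np.hypot(p[:,0]-c[0],p[:,1]-c[1])<.045)&(p[:,2]>zlo)]
    c2,r=circ(q);print(n,len(q),np.round(c2,4),round(r,4),"bbox mid",np.round((q.min(0)+q.max(0))/2,4),np.round(q.max(0)-q.min(0),3))
q=p[(np.hypot(p[:,0]-.42,p[:,1]+.14)<.05)&(p[:,2]>.014)&(p[:,2]<.028)];print("disc",np.round((q.min(0)+q.max(0))/2,4),np.ptp(q,0),circ(q))
for n,c,R in[("dish",(.558,.308),.06),("tray",(.664,-.011),.11)]:
    q=p[(np.hypot(p[:,0]-c[0],p[:,1]-c[1])<R)&(p[:,2]>.0115)];print(n,circ(q))
q=p[(abs(p[:,0]-.577)<.1)&(abs(p[:,1]+.285)<.13)&(p[:,2]>.022)&(p[:,2]<.04)]
print("cut",cv2.minAreaRect(q[:,:2].astype(np.float32)*1000))
for r in bot.trace(f,"spoon1"):
    m=np.array(r["mask"]); q=cloud(f,m); q=q[(q[:,2]>.003)]
    c=q[:,:2].mean(0);u=np.linalg.svd(q[:,:2]-c,full_matrices=0)[2][0]
    s=(q[:,:2]-c)@u;v=(q[:,:2]-c)@np.array([-u[1],u[0]]);print("sp",r["conf"],c,u,s.min(),s.max(),"mid",c+u*(s.min()+s.max())/2,"w-",np.ptp(v[s<-.04]),"w+",np.ptp(v[s>.04]), [round(float(np.median(v[(s>a)&(s<a+.02)])),4) for a in np.arange(-.08,.08,.02)])
```

```text
cupA 90 [ 0.4579 -0.0067] 0.028 bbox mid [ 0.4579 -0.0063  0.0579] [0.059 0.056 0.008]
cupB 96 [0.3708 0.2936] 0.028 bbox mid [0.3705 0.2942 0.0578] [0.058 0.059 0.009]
tamperhandle 105 [ 0.4158 -0.141 ] 0.0105 bbox mid [ 0.4157 -0.1416  0.0695] [0.026 0.027 0.018]
pink1 107 [0.2711 0.2775] 0.028 bbox mid [0.2716 0.2775 0.0586] [0.058 0.059 0.011]
blue 104 [0.2872 0.3757] 0.028 bbox mid [0.287  0.3756 0.0579] [0.057 0.058 0.009]
pur 101 [0.411 0.416] 0.0281 bbox mid [0.4113 0.4155 0.0584] [0.056 0.058 0.01 ]
pink2 104 [0.4595 0.4946] 0.028 bbox mid [0.4591 0.4938 0.0579] [0.056 0.059 0.01 ]
disc [ 0.416  -0.1415  0.0194] [0.05184361 0.05305207 0.01023797] (array([ 0.41570628, -0.14309999]), np.float64(0.022596098188665804))
dish (array([0.55784537, 0.30735577]), np.float64(0.042745531365722476))
tray (array([ 0.66176686, -0.01078758]), np.float64(0.09123231320126723))
cut ((576.2984619140625, -284.23944091796875), (212.17652893066406, 140.89442443847656), 79.97544860839844)
sp 0.79 [0.43698013 0.15628908] [-0.99845713 -0.05552796] -0.060858120355162144 0.07555426861634314 mid [0.42964339 0.15588106] w- 0.031047251054273056 w+ 0.014046621642086839 [0.001, 0.0012, 0.0005, -0.0003, 0.0012, 0.0001, -0.0009, 0.0011]
sp 0.62 [ 0.35594759 -0.30116562] [-0.94619389  0.32360024] -0.06725763801138551 0.06781900719268968 mid [ 0.35568201 -0.30107479] w- 0.028077525624901067 w+ 0.011790788076814874 [-0.0013, 0.0048, -0.0022, -0.0008, -0.0004, 0.0002, -0.0005, 0.0007]
```

View pics/crop1.png

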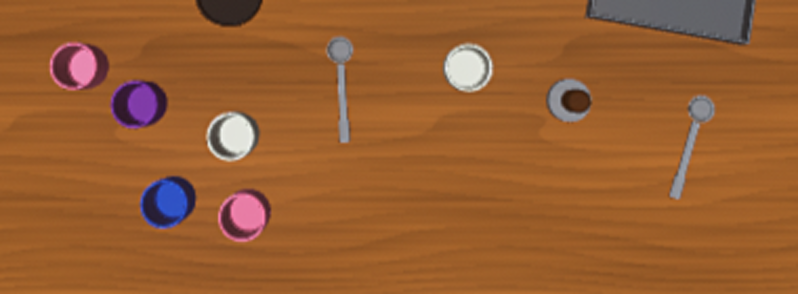

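Emit:
play_rows:
  rows:
    - [0.26,0.41,-0.1,-0.02,60]
    - [0.52,0.82,-0.2,-0.045,60]
    - [0.52,0.82,-0.2,-0.045,60]
    - [0.52,0.82,-0.2,-0.045,60]

```text
time_s: 1.33
eef_pos: [0.2078, -0.5452, 0.2201]
eef_rot: [0.999, 0.051, 0.0, -0.002]
wrist_force: [0.3, 0.3, -0.4]
gripper_width: 0.07
gripper_force: 0.0
```

The picture shows six cups. The white ones are at (458,347) and (281,398) in the 800x600 top view. The pink ones at (167,346) and (290,457), the purple at (212,374) and the blue at (234,447) are look-alikes. cup1 and cup2 are the white ones, which fit "white ceramic". The crop confirms this.

Emit:
play_rows:
  rows:
    - [0.26,0.41,-0.2,-0.02,40]
    - [0.52,0.82,-0.4,-0.045,40]
    - [0.52,0.82,-0.4,-0.045,40]

```text
time_s: 1.58
eef_pos: [0.2576, -0.4646, 0.1797]
eef_rot: [1.0, -0.024, 0.0, -0.001]
wrist_force: [0.1, 0.8, -0.7]
gripper_width: 0.0499
gripper_force: 0.0
```

Emit:
play_rows:
  rows:
    - [0.26,0.41,-0.2,-0.02,40]
    - [0.52,0.82,-0.4,-0.045,40]
    - [0.52,0.82,-0.4,-0.045,40]

```text
time_s: 1.83
eef_pos: [0.3095, -0.3824, 0.1397]
eef_rot: [0.996, -0.094, -0.0, -0.001]
wrist_force: [1.5, 0.4, -0.7]
gripper_width: 0.0406
gripper_force: 0.0
```

Emit:
play_rows:
  rows:
    - [0.26,0.41,-0.2,-0.02,40]
    - [0.52,0.82,-0.4,-0.045,40]
    - [0.52,0.82,-0.4,-0.045,40]
    - [0.52,0.82,-0.4,-0.045,40]
    - [0.52,0.82,-0.4,-0.045,40]
    - [0.52,0.82,-0.4,-0.045,40]

```text
time_s: 2.33
eef_pos: [0.3599, -0.3055, 0.1011]
eef_rot: [0.986, -0.164, 0.0, 0.001]
wrist_force: [0.6, -1.1, -0.3]
gripper_width: 0.0399
gripper_force: 0.0
```

```bash
cat >> h.py <<'E'
def st():
    s=bot.sense();q=s["eef_rot"];a=2*np.degrees(np.arctan2(q[1],q[0]))-90
    print("t",round(s["time_s"],2),"pos",np.round(s["eef_pos"],4),"close",round(a%180,1),"w",round(s["gripper_width"],4),"F",np.round(s["gripper_force"],1),"j",np.round(s["joint_positions"],2),"wf",np.round(s["wrist_force"],1))
E
python3 -c "
from h import *
st()"
```

```text
t 2.33 pos [ 0.3599 -0.3055  0.1011] close 71.1 w 0.0399 F 0.0 j [ 1.    0.39 -0.42  2.1   0.24  0.7  -1.48] wf [ 0.6 -1.1 -0.3]
```

Emit:
play_rows:
  rows:
    - [0,0.03,-0.4,0,40]
    - [0,0.03,-0.7,0,40]
    - [0,0.03,-0.8,0,40]
    - [0,0.03,-0.84,0,40]
    - [0,0.03,-0.84,0,40]
    - [0,0.03,-0.84,0,0]
    - [0,0.03,-0.84,0,0]
    - [0,0.03,-0.84,0,0]

```text
time_s: 3.0
eef_pos: [0.3608, -0.302, 0.0181]
eef_rot: [0.986, -0.164, 0.001, 0.001]
wrist_force: [-0.4, -0.3, 0.1]
gripper_width: 0.024
gripper_force: 0.0
```

Emit:
play_rows:
  rows:
    - [0,0,0,0,0]
    - [0,0,0,0,0]
    - [0,0,0,0,0]
    - [0,0,0.1,0,0]
    - [0,0,0.3,0,0]
    - [0,0,0.6,0,0]
    - [0,0,0.9,0,0]
    - [0,0,0.9,0,0]

```text
time_s: 3.67
eef_pos: [0.3628, -0.3028, 0.1119]
eef_rot: [0.986, -0.164, 0.003, 0.002]
wrist_force: [0.2, -0.7, 0.2]
gripper_width: 0.0088
gripper_force: 30.0
```

```bash
python3 -c "
from h import *
st()
f=bot.grab_frame('scene');cv2.imwrite('pics/s1.png',cv2.resize(f['color'][40:240,60:330,::-1],(780,578)))"
```

```text
t 3.67 pos [ 0.3628 -0.3028  0.1119] close 71.1 w 0.0088 F 30.0 j [ 1.01  0.37 -0.43  2.1   0.24  0.71 -1.48] wf [ 0.2 -0.7  0.2]
```

Emit:
play_rows:
  rows:
    - [0.2,0.02,0.05,0.04,0]
    - [0.4,0.04,0.05,0.08,0]
    - [0.6,0.06,0.05,0.12,0]
    - [0.8,0.06,0.05,0.16,0]
    - [0.8,0.06,0.05,0.18,0]
    - [0.8,0.06,0.05,0.18,0]

```text
time_s: 4.22
eef_pos: [0.4404, -0.2939, 0.1108]
eef_rot: [0.993, 0.12, -0.0, -0.001]
wrist_force: [-1.0, -0.1, -1.0]
gripper_width: 0.0093
gripper_force: 30.0
```

Emit:
play_rows:
  rows:
    - [0.2,0.02,0,0.04,0]
    - [0.4,0.04,0,0.08,0]
    - [0.6,0.06,0,0.12,0]
    - [0.8,0.06,0,0.16,0]
    - [0.8,0.06,0,0.18,0]
    - [0.8,0.06,0,0.18,0]

```text
time_s: 4.72
eef_pos: [0.5195, -0.2882, 0.1106]
eef_rot: [0.921, 0.39, -0.0, -0.001]
wrist_force: [0.4, 0.3, -0.3]
gripper_width: 0.0094
gripper_force: 30.0
```

Emit:
play_rows:
  rows:
    - [0.2,0.02,0,0.04,0]
    - [0.4,0.04,0,0.08,0]
    - [0.6,0.06,0,0.12,0]
    - [0.8,0.06,0,0.16,0]
    - [0.8,0.06,0,0.19,0]
    - [0.8,0.06,0,0.19,0]
    - [0.8,0.06,0,0.19,0]
    - [0.8,0.06,0,0.19,0]

```text
time_s: 5.38
eef_pos: [0.5982, -0.2835, 0.111]
eef_rot: [0.767, 0.642, -0.001, -0.001]
wrist_force: [-0.7, -0.9, -0.7]
gripper_width: 0.009
gripper_force: 30.0
```

```bash
python3 -c "
from h import *
st()
f=bot.grab_frame('top');cv2.imwrite('pics/t1.png',cv2.resize(f['color'][90:290,250:480,::-1],(690,600)))"
```

```text
t 5.38 pos [ 0.5982 -0.2835  0.111 ] close 169.8 w 0.009 F 30.0 j [ 0.92  0.77 -0.77  1.6   0.6   1.03 -0.21] wf [-0.7 -0.9 -0.7]
```

View pics/t1.png

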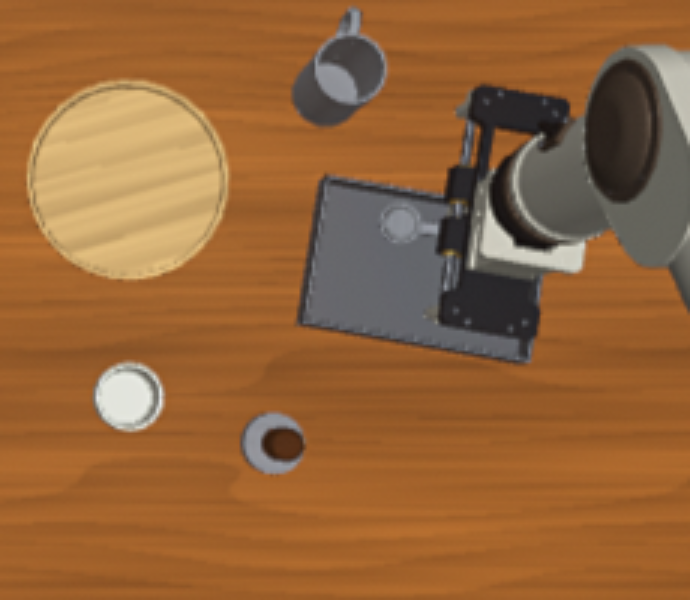

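Emit:
play_rows:
  rows:
    - [0.02,0,-0.4,0,0]
    - [0.02,0,-0.7,0,0]
    - [0.02,0,-0.82,0,0]
    - [0.02,0,-0.88,0,0]
    - [0.02,0,-0.88,0,0]
    - [0.02,0,-0.88,0,0]
    - [0.02,0,-0.88,0,22]
    - [0.02,0,-0.88,0,22]

```text
time_s: 6.1
eef_pos: [0.603, -0.2834, 0.0253]
eef_rot: [0.766, 0.643, 0.001, 0.001]
wrist_force: [-0.3, -0.1, -0.3]
gripper_width: 0.018
gripper_force: 0.0
```

Emit:
play_rows:
  rows:
    - [0,0,0,0,22]
    - [0,0,0,0,22]
    - [0,0,0.2,0,22]
    - [0,0,0.6,0,40]
    - [0,0,1,0,60]
    - [0,0,1,0,60]
    - [0,0,1,0,60]

```text
time_s: 6.68
eef_pos: [0.6042, -0.2837, 0.1274]
eef_rot: [0.765, 0.643, 0.001, 0.003]
wrist_force: [-0.0, -0.1, 0.3]
gripper_width: 0.0443
gripper_force: 0.0
```

```bash
python3 -c "
from h import *
st()"
```

```text
t 6.68 pos [ 0.6042 -0.2837  0.1274] close 170.1 w 0.0443 F 0.0 j [ 0.92  0.75 -0.79  1.59  0.59  1.05 -0.2 ] wf [-0.  -0.1  0.3]
```

Emit:
play_rows:
  rows:
    - [-0.31,0.24,0,0,80]
    - [-0.62,0.47,0,0,80]
    - [-0.93,0.71,0,0,80]
    - [-0.93,0.71,0,0,80]

```text
time_s: 7.02
eef_pos: [0.499, -0.2053, 0.1202]
eef_rot: [0.763, 0.646, -0.004, -0.006]
wrist_force: [-1.5, 0.9, -0.7]
gripper_width: 0.0711
gripper_force: 0.0
```

Emit:
play_rows:
  rows:
    - [-0.31,0.24,0,0,80]
    - [-0.62,0.47,0,0,80]
    - [-0.93,0.71,0,0,80]
    - [-0.93,0.71,0,0,80]
    - [-0.93,0.71,0,0,80]
    - [-0.93,0.71,0,0,80]
    - [-0.93,0.71,0,0,80]
    - [-0.93,0.71,0,0,80]

```text
time_s: 7.68
eef_pos: [0.4172, -0.1417, 0.1238]
eef_rot: [0.766, 0.643, 0.001, 0.0]
wrist_force: [-0.6, 0.3, 0.2]
gripper_width: 0.0802
gripper_force: 0.0
```

Run:
```python
from h import *
st()
f=bot.grab_frame("scene")
for r in bot.trace(f,"spoon1"):
    q=cloud(f,np.array(r["mask"]));print(r["conf"],np.round(np.median(q,0),3),np.round(np.percentile(q,3,0),3),np.round(np.percentile(q,97,0),3))
q=cloud(f,np.ones((384,512),bool));q=q[(np.hypot(q[:,0]-.416,q[:,1]+.141)<.03)&(q[:,2]>.035)&(q[:,2]<.08)];print("handle",len(q),q.min(0),q.max(0))
cv2.imwrite('pics/s2.png',cv2.resize(f['color'][60:260,80:346,::-1],(798,600)))
```

```text
t 7.68 pos [ 0.4172 -0.1417  0.1238] close 170.0 w 0.0802 F 0.0 j [ 1.06  0.42 -0.93  2.15  0.48  0.79 -0.35] wf [-0.6  0.3  0.2]
0.66 [ 0.604 -0.263  0.011] [ 0.59  -0.348  0.004] [ 0.624 -0.222  0.016]
0.47 [0.46  0.156 0.007] [0.37  0.145 0.   ] [0.495 0.17  0.011]
handle 109 [ 0.40216967 -0.15517249  0.03771787] [ 0.4334011  -0.12699191  0.07899851]
```

View pics/s2.png

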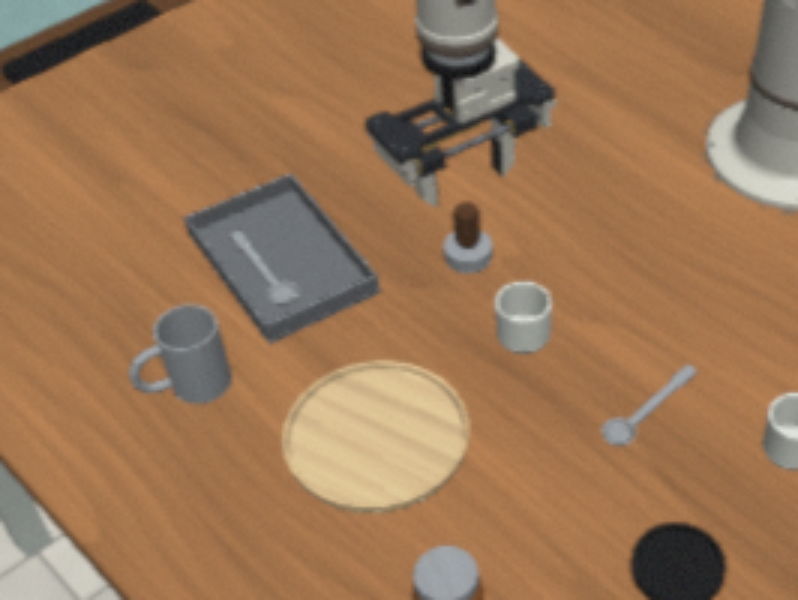

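The first spoon lies flat and lengthwise in the tray, around crop (265,265). The gripper is above the tamper at (467,240), so I'll grip the tamper next.

Emit:
play_rows:
  rows:
    - [-0.01,0,-0.3,0,80]
    - [-0.01,0,-0.6,0,80]
    - [-0.01,0,-0.77,0,80]
    - [-0.01,0,-0.77,0,80]
    - [-0.01,0,-0.77,0,0]
    - [-0.01,0,-0.77,0,0]
    - [-0.01,0,-0.77,0,0]
    - [-0.01,0,-0.77,0,0]

```text
time_s: 8.45
eef_pos: [0.4159, -0.1415, 0.0479]
eef_rot: [0.766, 0.643, 0.0, 0.001]
wrist_force: [0.3, -0.0, -0.2]
gripper_width: 0.0577
gripper_force: 0.0
```

Emit:
play_rows:
  rows:
    - [0,0,0,0,0]
    - [0,0,0,0,0]
    - [0,0,0,0,0]
    - [0,0,0,0,0]
    - [0,0,0,0,0]

```text
time_s: 8.87
eef_pos: [0.4158, -0.1412, 0.0471]
eef_rot: [0.765, 0.644, 0.001, 0.001]
wrist_force: [2.5, -0.3, 0.1]
gripper_width: 0.0291
gripper_force: 30.0
```

```bash
python3 -c "
from h import *
st()"
```

```text
t 8.87 pos [ 0.4158 -0.1412  0.0471] close 170.1 w 0.0291 F 30.0 j [ 0.92  0.55 -0.78  2.19  0.66  0.65 -0.5 ] wf [ 2.5 -0.3  0.1]
```

Emit:
play_rows:
  rows:
    - [0,0,0.15,0,0]
    - [0,0,0.4,0,0]
    - [0,0,0.7,0,0]
    - [0,0,0.9,0,0]
    - [0,0,0.9,0,0]

```text
time_s: 9.28
eef_pos: [0.4167, -0.1414, 0.1395]
eef_rot: [0.765, 0.644, 0.001, 0.002]
wrist_force: [0.1, -0.0, -2.8]
gripper_width: 0.0294
gripper_force: 30.0
```

Emit:
play_rows:
  rows:
    - [0.08,0.25,0,0,0]
    - [0.18,0.57,0,0,0]
    - [0.28,0.9,0,0,0]

```text
time_s: 9.53
eef_pos: [0.4418, -0.0515, 0.1355]
eef_rot: [0.767, 0.642, -0.001, -0.0]
wrist_force: [0.7, -0.7, -4.3]
gripper_width: 0.0293
gripper_force: 30.0
```

Emit:
play_rows:
  rows:
    - [0.1,0.3,0,0,0]
    - [0.19,0.6,0,0,0]
    - [0.28,0.9,0,0,0]

```text
time_s: 9.78
eef_pos: [0.4698, 0.04, 0.1352]
eef_rot: [0.766, 0.643, -0.001, -0.001]
wrist_force: [0.6, 0.6, -3.6]
gripper_width: 0.0294
gripper_force: 30.0
```

Emit:
play_rows:
  rows:
    - [0.1,0.3,0,0,0]
    - [0.19,0.6,0,0,0]
    - [0.28,0.9,0,0,0]

```text
time_s: 10.03
eef_pos: [0.4979, 0.1298, 0.1348]
eef_rot: [0.766, 0.643, -0.001, -0.0]
wrist_force: [0.1, -0.5, -2.7]
gripper_width: 0.0296
gripper_force: 30.0
```

Emit:
play_rows:
  rows:
    - [0.1,0.3,0,0,0]
    - [0.19,0.6,0,0,0]
    - [0.28,0.9,0,0,0]

```text
time_s: 10.28
eef_pos: [0.526, 0.2196, 0.1345]
eef_rot: [0.765, 0.643, -0.002, -0.0]
wrist_force: [0.0, -1.2, -2.6]
gripper_width: 0.0294
gripper_force: 30.0
```

Emit:
play_rows:
  rows:
    - [0.1,0.3,0,0,0]
    - [0.2,0.6,0,0,0]
    - [0.3,0.88,0,0,0]
    - [0.3,0.88,0,0,0]
    - [0.3,0.88,0,0,0]
    - [0.3,0.88,0,0,0]
    - [0.3,0.88,0,0,0]
    - [0.3,0.88,0,0,0]

```text
time_s: 10.95
eef_pos: [0.5568, 0.305, 0.1358]
eef_rot: [0.766, 0.643, -0.001, 0.0]
wrist_force: [0.2, 0.2, -3.2]
gripper_width: 0.0295
gripper_force: 30.0
```

```bash
python3 -c "
from h import *
st()
f=bot.grab_frame('scene');cv2.imwrite('pics/s3.png',cv2.resize(f['color'][130:330,200:466,::-1],(798,600)))"
```

```text
t 10.95 pos [0.5568 0.305  0.1358] close 170.0 w 0.0295 F 30.0 j [ 0.04  0.71 -0.84  1.66  0.6   1.04 -1.17] wf [ 0.2  0.2 -3.2]
```

View pics/s3.png

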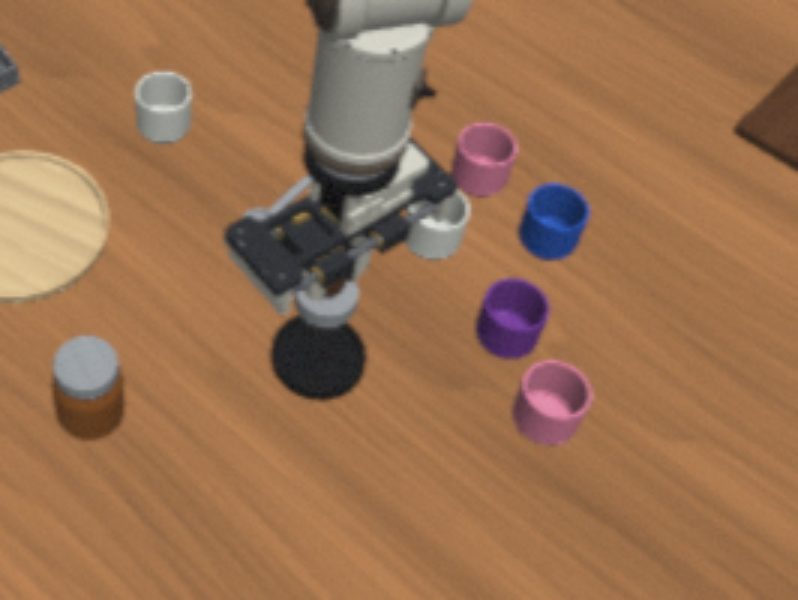

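The tamper hangs upright above the dish, at crop (327,305) over (318,357). I'll lower it.

Emit:
play_rows:
  rows:
    - [0.01,0.02,-0.3,0,0]
    - [0.01,0.02,-0.55,0,0]
    - [0.01,0.02,-0.7,0,0]
    - [0.01,0.02,-0.77,0,0]
    - [0.01,0.02,-0.8,0,0]
    - [0.01,0.02,-0.81,0,0]
    - [0.01,0.02,-0.82,0,0]
    - [0.01,0.02,-0.82,0,0]

```text
time_s: 11.67
eef_pos: [0.5586, 0.3096, 0.0559]
eef_rot: [0.765, 0.644, 0.001, 0.0]
wrist_force: [0.2, 0.4, -2.9]
gripper_width: 0.0293
gripper_force: 30.0
```

```bash
python3 -c "
from h import *
st()"
```

```text
t 11.67 pos [0.5586 0.3096 0.0559] close 170.1 w 0.0293 F 30.0 j [-0.01  0.81 -0.77  1.69  0.68  0.92 -1.23] wf [ 0.2  0.4 -2.9]
```

Still carrying its weight, a few mm up.

Emit:
play_rows:
  rows:
    - [0,-0.02,-0.02,0,0]
    - [0,-0.02,-0.03,0,0]
    - [0,-0.02,-0.03,0,0]
    - [0,-0.02,-0.03,0,0]

```text
time_s: 12.0
eef_pos: [0.5585, 0.3068, 0.0522]
eef_rot: [0.766, 0.643, 0.0, 0.0]
wrist_force: [1.6, -0.9, -1.7]
gripper_width: 0.0295
gripper_force: 30.0
```

Emit:
play_rows:
  rows:
    - [0,0,0,0,70]
    - [0,0,0,0,70]
    - [0,0,0,0,70]
    - [0,0,0,0,70]
    - [0,0,0,0,70]
    - [0,0,0.3,0,70]
    - [0,0,0.6,0,70]
    - [0,0,0.9,0,70]

```text
time_s: 12.67
eef_pos: [0.5572, 0.307, 0.1422]
eef_rot: [0.765, 0.644, -0.001, -0.0]
wrist_force: [1.1, -0.0, 0.1]
gripper_width: 0.0695
gripper_force: 0.0
```

```bash
python3 -c "
from h import *
st()"
```

```text
t 12.67 pos [0.5572 0.307  0.1422] close 170.1 w 0.0695 F 0.0 j [ 0.04  0.71 -0.85  1.66  0.59  1.05 -1.16] wf [ 1.1 -0.   0.1]
```

Emit:
play_rows:
  rows:
    - [-0.3,-0.02,0,0,78]
    - [-0.6,-0.04,0,0,78]
    - [-0.93,-0.07,0,0,78]
    - [-0.93,-0.07,0,0,78]

```text
time_s: 13.0
eef_pos: [0.4573, 0.2999, 0.1413]
eef_rot: [0.763, 0.646, -0.003, -0.0]
wrist_force: [-0.9, 0.1, 0.1]
gripper_width: 0.0783
gripper_force: 0.0
```

Emit:
play_rows:
  rows:
    - [-0.3,-0.02,0,0,78]
    - [-0.6,-0.04,0,0,78]
    - [-0.93,-0.07,0,0,78]
    - [-0.93,-0.07,0,0,78]
    - [-0.93,-0.07,0,0,78]
    - [-0.93,-0.07,0,0,78]
    - [-0.93,-0.07,0,0,78]

```text
time_s: 13.58
eef_pos: [0.3733, 0.2933, 0.142]
eef_rot: [0.766, 0.643, 0.001, -0.0]
wrist_force: [0.7, -0.9, 0.2]
gripper_width: 0.0779
gripper_force: 0.0
```

Run:
```python
from h import *
st()
f=bot.grab_frame("scene");f=bot.grab_frame("top")
q=cloud(f,np.ones((384,512),bool));q=q[(np.hypot(q[:,0]-.558,q[:,1]-.307)<.045)];k=q[(q[:,2]>.05)];d=q[(q[:,2]>.02)&(q[:,2]<.03)]
print("tamper top",(k.min(0)+k.max(0))/2,k[:,2].max(),"disc",(d.min(0)+d.max(0))/2,np.median(d[:,2]))
```

```text
t 13.58 pos [0.3733 0.2933 0.142 ] close 170.0 w 0.0779 F 0.0 j [ 0.07  0.46 -0.96  2.06  0.5   0.87 -1.35] wf [ 0.7 -0.9  0.2]
tamper top [0.55672132 0.30397233 0.06799693] 0.08511364503553076 disc [0.55641422 0.30483128 0.02490991] 0.02501719833630789
```

Tamper is seated (disc top 25 mm, about 3 mm off centre). Now the first white cup.

Emit:
play_rows:
  rows:
    - [-0.02,0.01,-0.3,0,78]
    - [-0.02,0.01,-0.5,0,78]
    - [-0.02,0.01,-0.6,0,78]
    - [-0.02,0.01,-0.6,0,78]

```text
time_s: 14.02
eef_pos: [0.369, 0.293, 0.0798]
eef_rot: [0.766, 0.643, -0.002, -0.0]
wrist_force: [-0.3, -0.4, 0.1]
gripper_width: 0.0779
gripper_force: 0.0
```

Emit:
play_rows:
  rows:
    - [0,0,-0.2,0,78]
    - [0,0,-0.4,0,78]
    - [0,0,-0.47,0,78]
    - [0,0,-0.47,0,78]
    - [0,0,-0.47,0,78]
    - [0,0,-0.47,0,0]
    - [0,0,-0.47,0,0]
    - [0,0,-0.47,0,0]

```text
time_s: 14.68
eef_pos: [0.3706, 0.2944, 0.0357]
eef_rot: [0.765, 0.643, 0.001, 0.0]
wrist_force: [1.1, -0.6, 0.3]
gripper_width: 0.0624
gripper_force: 0.8
```

Emit:
play_rows:
  rows:
    - [0,0,0,0,0]
    - [0,0,0,0,0]

```text
time_s: 14.85
eef_pos: [0.3707, 0.2943, 0.0356]
eef_rot: [0.765, 0.643, 0.001, 0.0]
wrist_force: [-0.1, -1.2, 6.8]
gripper_width: 0.0601
gripper_force: 30.0
```

```bash
python3 -c "
from h import *
st()"
```

```text
t 14.85 pos [0.3707 0.2943 0.0356] close 170.1 w 0.0601 F 30.0 j [-0.09  0.63 -0.78  2.11  0.72  0.68 -1.53] wf [-0.1 -1.2  6.8]
```

Emit:
play_rows:
  rows:
    - [0,0,0.1,0,0]
    - [0,0,0.35,0,0]
    - [0,0,0.7,0,0]
    - [0,0,1,0,0]
    - [0,0,1,0,0]

```text
time_s: 15.27
eef_pos: [0.3718, 0.2967, 0.1398]
eef_rot: [0.765, 0.644, 0.004, 0.0]
wrist_force: [0.6, 0.9, -2.1]
gripper_width: 0.0599
gripper_force: 30.0
```

Emit:
play_rows:
  rows:
    - [0.2,-0.18,0,0,0]
    - [0.45,-0.4,0,0,0]
    - [0.7,-0.63,0,0,0]
    - [0.97,-0.87,0,0,0]
    - [0.97,-0.87,0,0,0]

```text
time_s: 15.68
eef_pos: [0.4724, 0.2, 0.1341]
eef_rot: [0.769, 0.64, -0.0, 0.002]
wrist_force: [0.8, 0.0, -1.4]
gripper_width: 0.0598
gripper_force: 30.0
```

Emit:
play_rows:
  rows:
    - [0.2,-0.18,0,0,0]
    - [0.45,-0.4,0,0,0]
    - [0.7,-0.63,0,0,0]
    - [0.97,-0.87,0,0,0]
    - [0.97,-0.87,0,0,0]

```text
time_s: 16.1
eef_pos: [0.5692, 0.1121, 0.134]
eef_rot: [0.769, 0.64, -0.0, 0.002]
wrist_force: [0.4, -0.8, -1.7]
gripper_width: 0.06
gripper_force: 30.0
```

Emit:
play_rows:
  rows:
    - [0.2,-0.18,0,0,0]
    - [0.45,-0.4,0,0,0]
    - [0.7,-0.63,0,0,0]
    - [0.97,-0.87,0,0,0]
    - [0.97,-0.87,0,0,0]
    - [0.97,-0.87,0,0,0]
    - [0.97,-0.87,0,0,0]

```text
time_s: 16.68
eef_pos: [0.6598, 0.0336, 0.134]
eef_rot: [0.765, 0.643, -0.0, -0.001]
wrist_force: [-0.3, 0.2, -1.4]
gripper_width: 0.0603
gripper_force: 30.0
```

```bash
python3 -c "
from h import *
st()
f=bot.grab_frame('scene');cv2.imwrite('pics/s4.png',cv2.resize(f['color'][80:300,100:393,::-1],(798,600)))"
```

```text
t 16.68 pos [0.6598 0.0336 0.134 ] close 170.1 w 0.0603 F 30.0 j [ 0.46  0.75 -0.82  1.6   0.6   1.07 -0.7 ] wf [-0.3  0.2 -1.4]
```

View pics/s4.png

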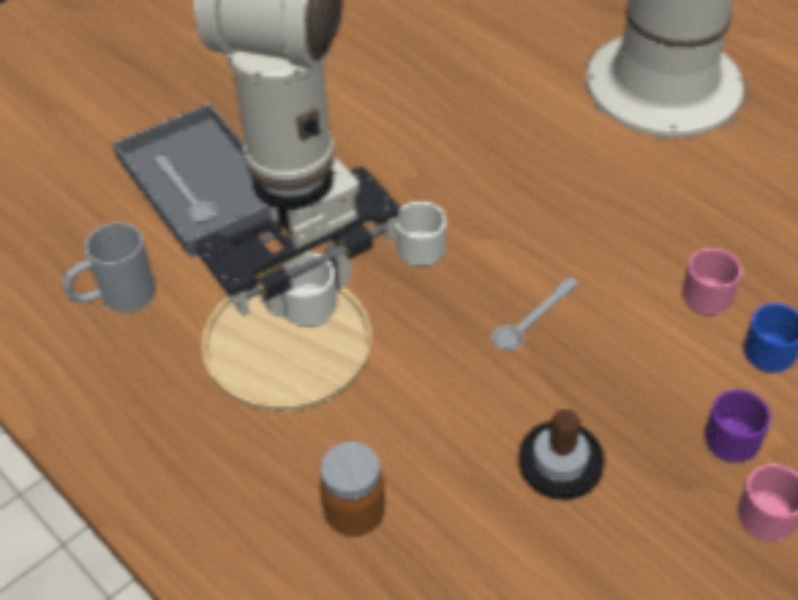

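The white cup is held level over the tray, around crop (305,290). The tamper stands in its dish at (562,450).

Emit:
play_rows:
  rows:
    - [0,0,-0.3,0,0]
    - [0,0,-0.55,0,0]
    - [0,0,-0.75,0,0]
    - [0,0,-0.84,0,0]
    - [0,0,-0.88,0,0]
    - [0,0,-0.9,0,0]
    - [0,0,-0.9,0,0]
    - [0,0,-0.9,0,0]

```text
time_s: 17.4
eef_pos: [0.6618, 0.0336, 0.0462]
eef_rot: [0.765, 0.644, 0.001, 0.001]
wrist_force: [0.5, -0.4, -1.0]
gripper_width: 0.06
gripper_force: 30.0
```

```bash
python3 -c "
from h import *
st()"
```

```text
t 17.4 pos [0.6618 0.0336 0.0462] close 170.1 w 0.06 F 30.0 j [ 0.41  0.85 -0.75  1.63  0.69  0.94 -0.76] wf [ 0.5 -0.4 -1. ]
```

Emit:
play_rows:
  rows:
    - [0,0,-0.02,0,0]
    - [0,0,-0.04,0,0]
    - [0,0,-0.04,0,0]
    - [0,0,-0.04,0,0]
    - [0,0,-0.04,0,78]
    - [0,0,-0.04,0,78]
    - [0,0,-0.04,0,78]
    - [0,0,-0.04,0,78]

```text
time_s: 18.07
eef_pos: [0.6607, 0.033, 0.0405]
eef_rot: [0.765, 0.644, -0.0, -0.0]
wrist_force: [0.1, 0.4, 0.9]
gripper_width: 0.0773
gripper_force: 0.0
```

Emit:
play_rows:
  rows:
    - [0,0,0,0,78]
    - [0,0,0.2,0,78]
    - [0,0,0.5,0,78]
    - [0,0,0.9,0,78]
    - [0,0,0.9,0,78]
    - [0,0,0.9,0,78]
    - [0,0,0.9,0,78]

```text
time_s: 18.65
eef_pos: [0.6608, 0.0327, 0.1307]
eef_rot: [0.765, 0.643, -0.0, 0.0]
wrist_force: [-0.3, 0.0, -1.4]
gripper_width: 0.0779
gripper_force: 0.0
```

```bash
python3 -c "
from h import *
st()"
```

```text
t 18.65 pos [0.6608 0.0327 0.1307] close 170.1 w 0.0779 F 0.0 j [ 0.46  0.75 -0.82  1.6   0.61  1.06 -0.71] wf [-0.3  0.  -1.4]
```

Emit:
play_rows:
  rows:
    - [-0.35,-0.07,0,0,78]
    - [-0.7,-0.14,0,0,78]
    - [-1,-0.2,0,0,78]
    - [-1,-0.2,0,0,78]

```text
time_s: 18.98
eef_pos: [0.5524, 0.0111, 0.1274]
eef_rot: [0.765, 0.644, -0.005, -0.002]
wrist_force: [-0.0, -0.1, -1.1]
gripper_width: 0.0776
gripper_force: 0.0
```

Emit:
play_rows:
  rows:
    - [-0.35,-0.07,0,0,78]
    - [-0.7,-0.14,0,0,78]
    - [-1,-0.19,0,0,78]
    - [-1,-0.19,0,0,78]
    - [-1,-0.19,0,0,78]
    - [-1,-0.19,0,0,78]
    - [-1,-0.19,0,0,78]

```text
time_s: 19.57
eef_pos: [0.4621, -0.0058, 0.1307]
eef_rot: [0.766, 0.643, 0.001, -0.0]
wrist_force: [1.0, -0.6, 0.6]
gripper_width: 0.0781
gripper_force: 0.0
```

Run:
```python
from h import *
st()
f=bot.grab_frame("scene")
q=cloud(f,np.ones((384,512),bool))
for c in [(.458,-.0066),(.661,.033)]:
    k=q[(np.hypot(q[:,0]-c[0],q[:,1]-c[1])<.04)&(q[:,2]>.048)&(q[:,2]<.075)];print(len(k),(k.min(0)+k.max(0))/2,k.max(0)-k.min(0),np.percentile(k[:,2],95))
```

```text
t 19.57 pos [ 0.4621 -0.0058  0.1307] close 170.1 w 0.0781 F 0.0 j [ 0.75  0.46 -0.95  2.09  0.5   0.83 -0.67] wf [ 1.  -0.6  0.6]
116 [ 0.46012116 -0.00638959  0.05591914] [0.06088722 0.05915992 0.01569763] 0.06055951552153163
186 [0.66213152 0.0327347  0.05884438] [0.0604642  0.06103945 0.02127535] 0.06666923511736345
```

Emit:
play_rows:
  rows:
    - [-0.03,0,-0.3,0,78]
    - [-0.03,0,-0.6,0,78]
    - [-0.03,0,-0.8,0,78]
    - [-0.03,0,-0.95,0,78]
    - [-0.03,0,-0.95,0,78]
    - [-0.03,0,-0.95,0,78]
    - [-0.03,0,-0.95,0,0]
    - [-0.03,0,-0.95,0,0]

```text
time_s: 20.28
eef_pos: [0.4591, -0.0057, 0.0367]
eef_rot: [0.765, 0.644, 0.001, 0.001]
wrist_force: [0.2, -0.9, 0.7]
gripper_width: 0.0687
gripper_force: 0.0
```

Emit:
play_rows:
  rows:
    - [0,0,0,0,0]
    - [0,0,0,0,0]
    - [0,0,0,0,0]
    - [0,0,0,0,0]

```text
time_s: 20.62
eef_pos: [0.4589, -0.0061, 0.0366]
eef_rot: [0.765, 0.643, 0.001, 0.001]
wrist_force: [0.6, -0.1, 6.9]
gripper_width: 0.0605
gripper_force: 30.0
```

```bash
python3 -c "
from h import *
st()"
```

```text
t 20.62 pos [ 0.4589 -0.0061  0.0366] close 170.1 w 0.0605 F 30.0 j [ 0.6   0.61 -0.77  2.14  0.71  0.66 -0.84] wf [ 0.6 -0.1  6.9]
```

Emit:
play_rows:
  rows:
    - [0,0,0.1,0,0]
    - [0,0,0.35,0,0]
    - [0,0,0.7,0,0]
    - [0,0,1,0,0]
    - [0,0,1,0,0]

```text
time_s: 21.03
eef_pos: [0.4609, -0.0054, 0.1407]
eef_rot: [0.765, 0.644, 0.002, 0.003]
wrist_force: [2.4, 0.1, -2.4]
gripper_width: 0.06
gripper_force: 30.0
```

Emit:
play_rows:
  rows:
    - [0.2,-0.1,0,0,0]
    - [0.5,-0.2,0,0,0]
    - [0.8,-0.3,0,0,0]
    - [1,-0.3,0,0,0]
    - [1,-0.3,0,0,0]

```text
time_s: 21.45
eef_pos: [0.5617, -0.0371, 0.1361]
eef_rot: [0.766, 0.642, 0.002, 0.001]
wrist_force: [0.4, 0.6, -1.6]
gripper_width: 0.0602
gripper_force: 30.0
```

Emit:
play_rows:
  rows:
    - [0.3,-0.1,0,0,0]
    - [0.6,-0.19,0,0,0]
    - [0.9,-0.19,0,0,0]
    - [1,-0.19,0,0,0]
    - [1,-0.19,0,0,0]
    - [1,-0.19,0,0,0]
    - [1,-0.19,0,0,0]

```text
time_s: 22.03
eef_pos: [0.6561, -0.0546, 0.1352]
eef_rot: [0.765, 0.644, -0.001, -0.001]
wrist_force: [0.4, -0.5, -1.2]
gripper_width: 0.0601
gripper_force: 30.0
```

```bash
python3 -c "
from h import *
st()"
```

```text
t 22.03 pos [ 0.6561 -0.0546  0.1352] close 170.2 w 0.0601 F 30.0 j [ 0.59  0.75 -0.83  1.6   0.6   1.07 -0.57] wf [ 0.4 -0.5 -1.2]
```

Emit:
play_rows:
  rows:
    - [0.03,-0.01,-0.3,0,0]
    - [0.03,-0.01,-0.55,0,0]
    - [0.03,-0.01,-0.75,0,0]
    - [0.03,-0.01,-0.84,0,0]
    - [0.03,-0.01,-0.88,0,0]
    - [0.03,-0.01,-0.9,0,0]
    - [0.03,-0.01,-0.91,0,0]
    - [0.03,-0.01,-0.91,0,0]

```text
time_s: 22.7
eef_pos: [0.6617, -0.0559, 0.046]
eef_rot: [0.765, 0.644, 0.001, 0.001]
wrist_force: [-0.1, 0.4, -0.8]
gripper_width: 0.0601
gripper_force: 30.0
```

```bash
python3 -c "
from h import *
st()"
```

```text
t 22.7 pos [ 0.6617 -0.0559  0.046 ] close 170.1 w 0.0601 F 30.0 j [ 0.55  0.86 -0.75  1.63  0.69  0.94 -0.63] wf [-0.1  0.4 -0.8]
```

Emit:
play_rows:
  rows:
    - [0,0,-0.02,0,0]
    - [0,0,-0.03,0,0]
    - [0,0,-0.03,0,0]
    - [0,0,-0.03,0,0]
    - [0,0,-0.03,0,78]
    - [0,0,-0.03,0,78]
    - [0,0,-0.03,0,78]
    - [0,0,-0.03,0,78]

```text
time_s: 23.37
eef_pos: [0.6607, -0.056, 0.0415]
eef_rot: [0.765, 0.644, -0.0, -0.0]
wrist_force: [-0.5, -0.4, -0.6]
gripper_width: 0.0776
gripper_force: 0.0
```

Emit:
play_rows:
  rows:
    - [0,0,0,0,78]
    - [0,0,0.2,0,78]
    - [0,0,0.5,0,78]
    - [0,0,0.9,0,78]
    - [0,0,0.9,0,78]
    - [0,0,0.9,0,78]

```text
time_s: 23.87
eef_pos: [0.663, -0.0557, 0.1348]
eef_rot: [0.765, 0.643, 0.002, 0.002]
wrist_force: [0.4, -0.4, 0.6]
gripper_width: 0.0776
gripper_force: 0.0
```

Emit:
play_rows:
  rows:
    - [-0.2,0.2,0,0.04,50]
    - [-0.4,0.4,0,0.08,40]
    - [-0.6,0.6,0,0.12,40]
    - [-0.75,0.7,0,0.16,40]
    - [-0.75,0.7,0,0.19,40]

```text
time_s: 24.28
eef_pos: [0.5814, 0.0177, 0.1305]
eef_rot: [0.537, 0.844, -0.001, -0.002]
wrist_force: [-0.8, -0.1, -0.0]
gripper_width: 0.0491
gripper_force: 0.0
```

Emit:
play_rows:
  rows:
    - [-0.2,0.2,0,0.04,40]
    - [-0.4,0.4,0,0.08,40]
    - [-0.6,0.6,0,0.12,40]
    - [-0.75,0.7,0,0.16,40]
    - [-0.75,0.7,0,0.19,40]

```text
time_s: 24.7
eef_pos: [0.5063, 0.0869, 0.1307]
eef_rot: [0.265, 0.964, -0.0, -0.002]
wrist_force: [0.2, -0.2, 0.2]
gripper_width: 0.0398
gripper_force: 0.0
```

Emit:
play_rows:
  rows:
    - [-0.2,0.2,0,0.04,40]
    - [-0.4,0.4,0,0.08,40]
    - [-0.6,0.6,0,0.12,40]
    - [-0.77,0.72,0,0.16,40]
    - [-0.77,0.72,0,0.193,40]
    - [-0.77,0.72,0,0.193,40]
    - [-0.77,0.72,0,0.193,40]
    - [-0.77,0.72,0,0.193,40]

```text
time_s: 25.37
eef_pos: [0.4341, 0.1554, 0.1312]
eef_rot: [-0.026, 1.0, 0.0, -0.0]
wrist_force: [0.8, -0.5, 0.0]
gripper_width: 0.0402
gripper_force: 0.0
```

Run:
```python
from h import *
st()
f=bot.grab_frame("scene")
q=cloud(f,np.ones((384,512),bool))
for c in [(.6618,-.0559),(.661,.033)]:
    k=q[(np.hypot(q[:,0]-c[0],q[:,1]-c[1])<.04)&(q[:,2]>.048)&(q[:,2]<.075)];print(len(k),(k.min(0)+k.max(0))/2,k.max(0)-k.min(0),np.percentile(k[:,2],95))
k=q[(q[:,0]>.34)&(q[:,0]<.44)&(abs(q[:,1]-.155)<.02)&(q[:,2]>.004)&(q[:,2]<.012)];print(len(k),k[:,0].min(),np.polyfit(k[:,0],k[:,1],1))
cv2.imwrite('pics/s5.png',cv2.resize(f['color'][80:300,100:393,::-1],(798,600)))
```

```text
t 25.37 pos [0.4341 0.1554 0.1312] close 93.0 w 0.0402 F 0.0 j [ 0.62  0.71 -1.33  2.09  0.83  1.03  0.48] wf [ 0.8 -0.5  0. ]
184 [ 0.66267172 -0.0562435   0.0577895 ] [0.06207431 0.06174972 0.01949511] 0.06626716898297734
182 [0.66244249 0.0339069  0.05871175] [0.0597615  0.06147303 0.02104212] 0.06680928531153217
86 0.34633217780996484 [0.04935545 0.13516338]
```

View pics/s5.png

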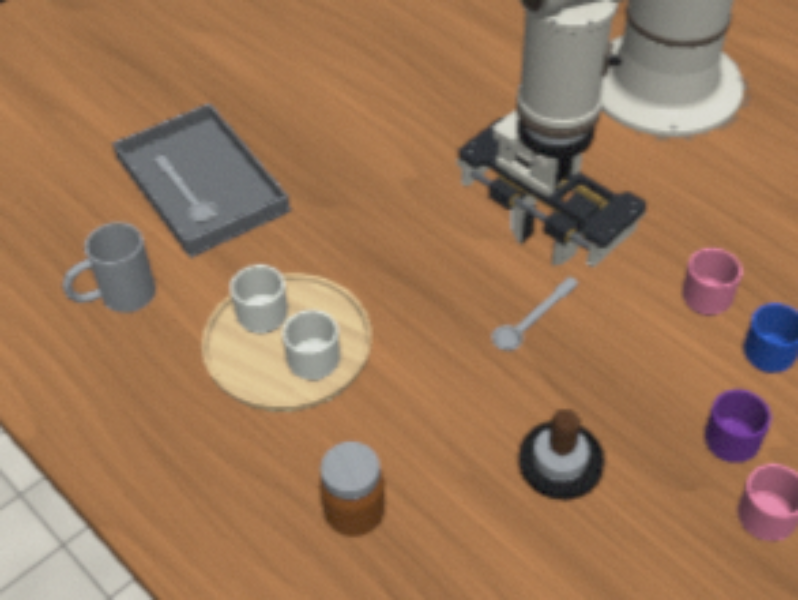

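Both cups stand upright in the tray, at (258,298) and (311,345). The gripper is over the second spoon.

Emit:
play_rows:
  rows:
    - [0,0.01,-0.3,0,40]
    - [0,0.01,-0.6,0,40]
    - [0,0.01,-0.8,0,40]
    - [0,0.01,-0.8,0,40]
    - [0,0.01,-0.8,0,40]
    - [0,0.01,-0.8,0,40]

```text
time_s: 25.92
eef_pos: [0.4346, 0.1574, 0.0527]
eef_rot: [-0.028, 1.0, 0.0, 0.0]
wrist_force: [-0.1, 0.2, 0.7]
gripper_width: 0.0398
gripper_force: 0.0
```

```bash
python3 -c "
from h import *
st()"
```

```text
t 25.92 pos [0.4346 0.1574 0.0527] close 93.2 w 0.0398 F 0.0 j [ 0.5   0.81 -1.16  2.13  0.99  0.91  0.38] wf [-0.1  0.2  0.7]
```

Emit:
play_rows:
  rows:
    - [0,-0.01,-0.2,0,40]
    - [0,-0.01,-0.3,0,40]
    - [0,-0.01,-0.35,0,40]
    - [0,-0.01,-0.35,0,40]
    - [0,-0.01,-0.35,0,40]
    - [0,-0.01,-0.35,0,0]
    - [0,-0.01,-0.35,0,0]
    - [0,-0.01,-0.35,0,0]

```text
time_s: 26.58
eef_pos: [0.4342, 0.1562, 0.0172]
eef_rot: [-0.028, 1.0, 0.0, 0.0]
wrist_force: [-0.1, -0.6, -0.6]
gripper_width: 0.0246
gripper_force: 0.0
```

Emit:
play_rows:
  rows:
    - [0,0,0,0,0]
    - [0,0,0,0,0]
    - [0,0,0,0,0]

```text
time_s: 26.83
eef_pos: [0.434, 0.156, 0.0169]
eef_rot: [-0.028, 1.0, -0.0, 0.0]
wrist_force: [-0.4, -0.4, 2.1]
gripper_width: 0.0094
gripper_force: 30.0
```

Emit:
play_rows:
  rows:
    - [0,0,0.1,0,0]
    - [0,0,0.3,0,0]
    - [0,0,0.6,0,0]
    - [0,0,1,0,0]
    - [0,0,1,0,0]
    - [0,0,1,0,0]

```text
time_s: 27.33
eef_pos: [0.4353, 0.1565, 0.119]
eef_rot: [-0.028, 1.0, 0.0, 0.002]
wrist_force: [-0.0, -0.5, -1.0]
gripper_width: 0.0093
gripper_force: 30.0
```

```bash
python3 -c "
from h import *
st()"
```

```text
t 27.33 pos [0.4353 0.1565 0.119 ] close 93.2 w 0.0093 F 30.0 j [ 0.6   0.72 -1.29  2.1   0.85  1.01  0.47] wf [-0.  -0.5 -1. ]
```

Emit:
play_rows:
  rows:
    - [0.06,-0.2,0.1,-0.03,0]
    - [0.12,-0.5,0.1,-0.06,0]
    - [0.18,-0.75,0.1,-0.09,0]
    - [0.23,-0.88,0.1,-0.115,0]

```text
time_s: 27.67
eef_pos: [0.4563, 0.0644, 0.1257]
eef_rot: [0.155, 0.988, -0.001, -0.001]
wrist_force: [-0.1, 0.2, -0.4]
gripper_width: 0.009
gripper_force: 30.0
```

Emit:
play_rows:
  rows:
    - [0.06,-0.22,0,-0.03,0]
    - [0.12,-0.5,0,-0.06,0]
    - [0.18,-0.75,0,-0.09,0]
    - [0.23,-0.88,0,-0.115,0]

```text
time_s: 28.0
eef_pos: [0.4791, -0.0237, 0.1256]
eef_rot: [0.331, 0.944, -0.001, -0.001]
wrist_force: [-0.5, -0.4, -0.5]
gripper_width: 0.0092
gripper_force: 30.0
```

Emit:
play_rows:
  rows:
    - [0.06,-0.22,0,-0.03,0]
    - [0.12,-0.5,0,-0.06,0]
    - [0.18,-0.75,0,-0.09,0]
    - [0.23,-0.88,0,-0.115,0]

```text
time_s: 28.33
eef_pos: [0.502, -0.1118, 0.1256]
eef_rot: [0.495, 0.869, -0.001, -0.001]
wrist_force: [-0.3, -0.3, -0.7]
gripper_width: 0.0091
gripper_force: 30.0
```

Emit:
play_rows:
  rows:
    - [0.06,-0.22,0,-0.03,0]
    - [0.12,-0.5,0,-0.06,0]
    - [0.18,-0.75,0,-0.09,0]
    - [0.23,-0.88,0,-0.115,0]

```text
time_s: 28.67
eef_pos: [0.5249, -0.2, 0.1255]
eef_rot: [0.643, 0.766, -0.001, -0.001]
wrist_force: [0.0, -0.6, -0.4]
gripper_width: 0.0091
gripper_force: 30.0
```

Emit:
play_rows:
  rows:
    - [0.06,-0.22,0,-0.03,0]
    - [0.12,-0.5,0,-0.06,0]
    - [0.18,-0.75,0,-0.09,0]
    - [0.23,-0.88,0,-0.113,0]
    - [0.23,-0.88,0,-0.113,0]
    - [0.23,-0.88,0,-0.113,0]
    - [0.23,-0.88,0,-0.113,0]
    - [0.23,-0.88,0,-0.113,0]

```text
time_s: 29.33
eef_pos: [0.5485, -0.282, 0.1263]
eef_rot: [0.764, 0.645, 0.0, -0.001]
wrist_force: [0.0, 0.0, -0.9]
gripper_width: 0.0093
gripper_force: 30.0
```

Run:
```python
from h import *
st()
f=bot.grab_frame("scene")
cv2.imwrite('pics/s6.png',cv2.resize(f['color'][60:260,80:346,::-1],(798,600)))
```

```text
t 29.33 pos [ 0.5485 -0.282   0.1263] close 170.3 w 0.0093 F 30.0 j [ 1.03  0.7  -0.85  1.72  0.61  1.01 -0.21] wf [ 0.   0.  -0.9]
```

View pics/s6.png

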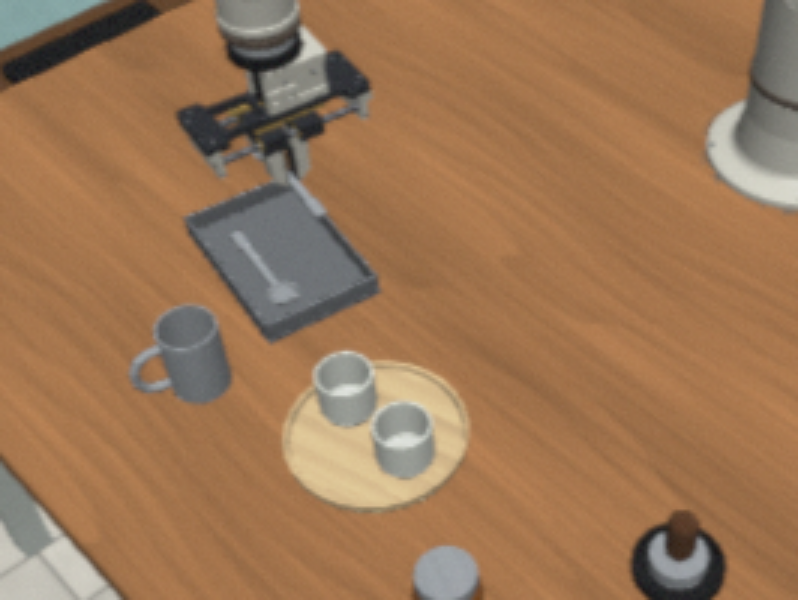

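Emit:
play_rows:
  rows:
    - [0.01,-0.02,-0.3,0,0]
    - [0.01,-0.02,-0.6,0,0]
    - [0.01,-0.02,-0.8,0,0]
    - [0.01,-0.02,-0.8,0,0]
    - [0.01,-0.02,-0.8,0,0]
    - [0.01,-0.02,-0.8,0,0]

```text
time_s: 29.88
eef_pos: [0.551, -0.2854, 0.0481]
eef_rot: [0.765, 0.644, 0.001, 0.001]
wrist_force: [0.2, 0.1, -0.1]
gripper_width: 0.0094
gripper_force: 30.0
```

```bash
python3 -c "
from h import *
st()"
```

```text
t 29.88 pos [ 0.551  -0.2854  0.0481] close 170.2 w 0.0094 F 30.0 j [ 0.98  0.8  -0.77  1.74  0.7   0.89 -0.27] wf [ 0.2  0.1 -0.1]
```

Emit:
play_rows:
  rows:
    - [0,0,-0.12,0,0]
    - [0,0,-0.2,0,0]
    - [0,0,-0.25,0,0]
    - [0,0,-0.25,0,0]
    - [0,0,-0.25,0,0]
    - [0,0,-0.25,0,22]
    - [0,0,-0.25,0,22]
    - [0,0,-0.25,0,22]

```text
time_s: 30.55
eef_pos: [0.5499, -0.2861, 0.0218]
eef_rot: [0.765, 0.644, 0.0, 0.0]
wrist_force: [0.1, -0.3, -1.2]
gripper_width: 0.0207
gripper_force: 0.0
```

Emit:
play_rows:
  rows:
    - [0,0,0,0,22]
    - [0,0,0,0,22]
    - [0,0,0.2,0,22]
    - [0,0,0.6,0,22]
    - [0,0,1,0,22]
    - [0,0,1,0,22]

```text
time_s: 31.05
eef_pos: [0.5549, -0.2868, 0.1296]
eef_rot: [0.765, 0.644, 0.003, 0.005]
wrist_force: [2.3, -0.3, 1.5]
gripper_width: 0.0216
gripper_force: 0.0
```

Emit:
play_rows:
  rows:
    - [-0.3,0,0.3,0,22]
    - [-0.6,0,0.6,0,22]
    - [-0.9,0,0.9,0,22]
    - [-0.9,0,0.9,0,22]
    - [-0.9,0,0.9,0,22]
    - [-0.9,0,0.9,0,22]
    - [-0.9,0,0.9,0,22]

```text
time_s: 31.63
eef_pos: [0.4603, -0.2856, 0.211]
eef_rot: [0.765, 0.644, 0.0, -0.0]
wrist_force: [0.1, 0.3, -0.7]
gripper_width: 0.0218
gripper_force: 0.0
```

Run:
```python
from h import *
st()
f=bot.grab_frame("scene")
for r in bot.trace(f,"spoon1"):
    q=cloud(f,np.array(r["mask"]));print(r["conf"],np.round(np.median(q,0),3),np.round(np.percentile(q,3,0),3),np.round(np.percentile(q,97,0),3))
cv2.imwrite('pics/s7.png',cv2.resize(f['color'][60:280,80:373,::-1],(798,600)))
```

```text
t 31.63 pos [ 0.4603 -0.2856  0.211 ] close 170.1 w 0.0218 F 0.0 j [ 1.27  0.48 -0.98  1.84  0.46  1.06 -0.06] wf [ 0.1  0.3 -0.7]
0.64 [0.66  0.029 0.041] [ 0.633 -0.013  0.008] [0.691 0.062 0.066]
0.62 [ 0.55  -0.301  0.01 ] [ 0.528 -0.35   0.005] [ 0.565 -0.215  0.015]
```

View pics/s7.png

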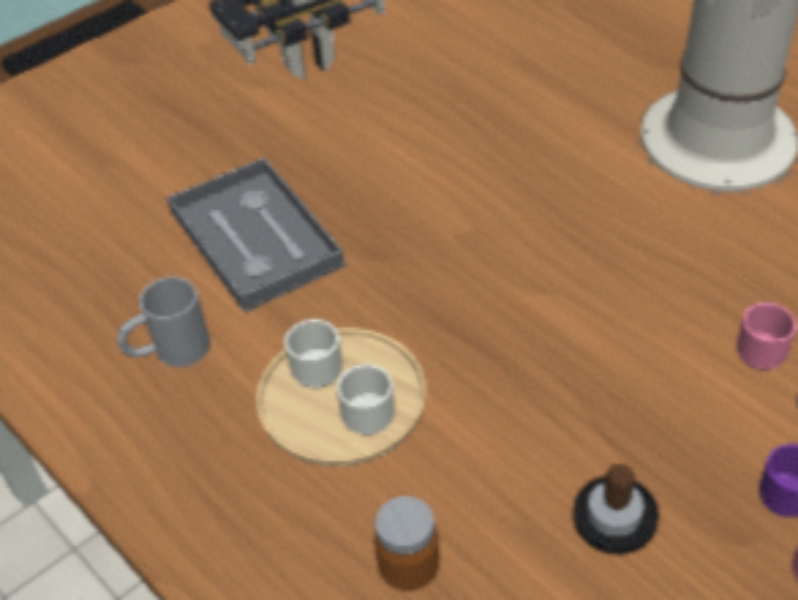

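The picture shows both spoons lying flat in the tray at (235,240) and (272,225), and both cups upright at (313,352) and (365,400). The tamper is in its dish at (615,505), and the jar and jug have not moved. The arm is clear of everything.

```bash
python3 -c "
from bench import bot
print(bot.job_done())"
```

```text
the job is handed in; nothing more can be done
None
```

I handed the job in at about 32 s of the 128 s allowed: both cups stand in the round tray, both spoons lie lengthwise in the cutlery tray, the tamper sits flat in its dish, the jar and jug were left alone, and no verdict was returned.

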